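# Count two wooden balls out of the rotary feeder into a carton

### The arm

A 7-joint arm with a two-finger parallel gripper is mounted at the origin on the work surface. World frame = base frame: x ahead of the robot, y to its left, z up, the work surface at z = 0. Lengths are in m, angles in rad, forces in N, time in s.
With the tool pointing down it reaches from about 0.425 to 0.875 m from the base axis. Payload 4.7 kg.
Tool frame: the origin (TCP) lies at the very end of the fingers, on their centre line; the grasp point (between the pads) lies 19 mm behind it; x points along the fingers, z is the direction in which the jaws open and shut, and the axes are right-handed (so a half turn about x gives the same grasp; the last joint's range is limited). The gripper opens to 87 mm and grips with 3 to 60 N. Pads are 19 mm wide; open, the fingers measure 117 mm over their backs; the gripper's body (75 mm by 190 mm) begins 51 mm behind the grasp point.
Start: joints at [-1.313, 0.321, -0.07, 1.45, 0.023, 1.371, -0.057], TCP at [0.157, 0.631, 0.223] pointing down, gripper open.
Joint ranges: [-2.86, 2.86], [-0.3, 2.09], [-1.38, 1.24], [0.06, 2.45], [-1.56, 4.7], [0.09, 2.05], [-2.69, 2.69]. Speed limits (rad/s): [2.57, 2.57, 3.14, 3.14, 3.14, 3.14, 3.14].

### API

Orientations are given as a rotation vector (axis times angle).
In Python, from bench import * gives the robot as it stands.
- The arm moves only by the shell command python3 -m handwheel 'ROWS' [OPENING] [FORCE]. ROWS is JSON, a list of rows, each an object with "xyz": the shift along the world's x, y, z in cm, a list of three; "angular": the turn, a rotation vector about the world's x, y, z in degrees, a list of three. A call has 1 to 5 rows; each row shifts and turns the pose as measured when the row begins; what a row does not reach is not made up. A row lasts 1/12 s, in which the tool goes at most 41.7 mm and 7.16 degrees, less where a joint would pass 70% of its speed; a pose out of reach is approached as far as the arm can. A call with a gripper value outside its range is refused whole. OPENING is the finger opening in cm, from 0 to 8.7, set as the call begins (- or left out, the last holds). The fingers move at their own pace and stop on an object; FORCE is the grip in N (left out, the last holds). Time passes only in rows, so rows that do not move let the fingers close. It gives the time, the measured TCP pose, the force and the opening at its end, in the units of the state.
- get_state(): the state, without advancing time (a new reading comes with each control period).
- get_image(name): name is "side" or "top"; returns a dict with "pixels" (400x640x3 uint8, blue, green, red), "K" (3x3 intrinsics, pixels), "cam_to_world" (4x4, takes a point from camera to world coordinates). Camera axes: x right, y down, z forward; pixel columns grow to the right and rows downward; lengths in m; the calibration is good to about 2 mm. A picture is of the moment at which its call begins. There is no depth.
- close_job(): hands the job in, once; it reports no verdict.
The state is a dict: "time": time; "joint_positions": joint angles; "qd": joint speeds; "joint_torque": joint torques, N m; "position": TCP position; "tool_rot": TCP orientation; "ft_force": force on the tool from outside, world axes, zero at the start; "torque": the same for the moment, N m; "grip_width": opening from 0.0 (shut) to 1.0 (fully open).
Only numpy, scipy, OpenCV 4.12 (cv2) and the standard library are available. Lean on these libraries where they do the work, as an engineer would, in place of code of your own. Each camera call takes 0.05 s, during which the arm holds its last target.

### The job

Two hand-turned drum feeders stand on the packing table; one holds three wooden balls and has an open carton under its chute. Turn that drum slowly clockwise (seen from above) by the bar knob on its top, so that two balls drop one after the other through the side opening into the carton. Stop there, with the third ball still in the drum, leave the carton where it stands and let go of the knob.

Things in the scene. Friction and masses are not known exactly. Their poses are not given: they have to be found in the camera images.
- drum (a joint): turn of the loaded drum about its vertical axis, rad; grows clockwise seen from above, starts within 0.1 of 0, stays where it is left (friction 0.05 N m, damping 0.2 N m s), stop at -0.2. 8 compartments, 0.785 rad apart. The first ball comes out at about 0.3, the second at 1.1, the third at 1.85. Turn at 0.5 rad/s or slower, never above 3: a ball needs about 1 s to roll out of the opening, down the chute into the carton.
- drum_grip (a point): on the axis of the loaded drum, at the height to grip its knob, 172 mm above the table; turns with the drum. The knob is an upright black bar 60 mm long (along x here), 14 mm thick (y), from 22 mm below this point to 14 mm above. The drum's clear cover, 157 mm across, is 30 mm below. At joint 0 the bar points along the chute. The other feeder is alike, but empty and without carton.
- ball_a_center (a point): the first wooden ball in the drum in the order in which they come out: smooth plain beech, 30 mm across, about 13 g; this point is its centre. It starts in the compartment next to the opening, seen from above under the wire guard.
- ball_b_center (a point): the second wooden ball in the drum in the order in which they come out: smooth plain beech, 30 mm across, about 13 g; this point is its centre. It starts in the next compartment, seen from above under the wire guard.
- ball_c_center (a point): the third wooden ball in the drum in the order in which they come out: smooth plain beech, 30 mm across, about 13 g; this point is its centre. It starts in the one after that, seen from above under the wire guard. It stays in the drum.
- carton: the open cardboard carton under the chute, 130 x 120 mm (its x and y) and 60 mm high, walls 4 mm, 0.25 kg, loose; origin at the centre of its underside, about 170 mm out from the drum's axis. It is not to be moved.
Mind the look-alikes: they are no part of the job. What is shaped like the part that bears ball_c_center but pink is not meant.

How it is judged:
On the way, in this order (a step that is already met when the one before it is completed fails the run):
1. the first ball lies in the carton while the second and third are still in the drum (x of ball_a_center in the frame of carton between -0.063 and 0.063 m and y of ball_a_center in the frame of carton between -0.058 and 0.058 m and z of ball_a_center in the frame of carton between 0 and 0.05 m and horizontal distance between each of ball_b_center, ball_c_center and drum_grip below 0.078 m and height (world z) of each of ball_b_center, ball_c_center above 0.1 m), for 0.2 s.
2. the second ball lies in the carton too, while the third is still in the drum (x of ball_a_center in the frame of carton between -0.063 and 0.063 m and y of ball_a_center in the frame of carton between -0.058 and 0.058 m and z of ball_a_center in the frame of carton between 0 and 0.05 m and x of ball_b_center in the frame of carton between -0.063 and 0.063 m and y of ball_b_center in the frame of carton between -0.058 and 0.058 m and z of ball_b_center in the frame of carton between 0 and 0.05 m and horizontal distance between ball_c_center and drum_grip below 0.078 m and height (world z) of ball_c_center above 0.1 m), for 0.2 s.
At the end, for the whole second after the job is handed in: The first and second ball lie inside the carton, the third is still inside the drum (within 78 mm of its axis) and at rest, the drum stands still and the carton is within 30 mm of where it stood and at rest (all of step 2 and distance of carton from where it was at the start of the episode below 0.03 m and linear speed of each of carton, ball_c below 0.03 m/s and velocity of joint drum between -0.05 and 0.05 rad/s); the robot touches nothing.
It fails at once if the drum is spun faster than 3 rad/s (velocity of joint drum above 3 rad/s or velocity of joint drum below -3 rad/s).
It fails at once if the carton is moved by more than 30 mm (distance of carton from where it was at the start of the episode above 0.03 m).
It also fails if it takes over 51 s, if anything falls off the work surface, if the arm or the gripper's body presses on something with over 40 N, if the wrist force passes 120 N, or if a joint passes its speed limit or range.

## Working session

There is one attempt and no reset: what is moved stays moved. The work goes in short steps, Python scripts to look and compute and a shell command to move; the robot and the scene stay as the last step left them, time stands still between calls to the robot, and variables do not carry over. Pictures are saved under pics/ and viewed, and the job is handed in when it is done.

```bash
mkdir -p pics; cat > h.py <<'E'
from bench import *
import numpy as np, cv2
def snap(tag):
    o={}
    for n in ("top","side"):
        im=get_image(n); cv2.imwrite(f"pics/{n}_{tag}.png",im["pixels"]); o[n]=im
    return o
def ray(im,u,v,z):
    K=np.array(im["K"]);T=np.array(im["cam_to_world"])
    d=T[:3,:3]@np.linalg.solve(K,[u,v,1]);o=T[:3,3]
    return o+d*(z-o[2])/d[2]
E
python3 - <<'E'
from h import *
s=get_state();print(s)
o=snap("0")
for n in o: print(n,o[n]["K"],np.round(o[n]["cam_to_world"],3))
E
```

```text
{'time': 0.0, 'joint_positions': array([-1.31290468,  0.32182883, -0.07006711,  1.45169114,  0.02261993,
        1.37080585, -0.05690564]), 'qd': array([-8.30762698e-04, -7.01027005e-04, -2.06288522e-04,  1.27989252e-03,
        8.10462261e-05,  1.59394022e-03, -1.06857866e-03]), 'joint_torque': array([-3.52912475e-04, -4.91286314e+01, -4.04089121e-01, -3.12530923e+01,
       -6.38570962e-02,  4.39431961e-02,  1.77904080e-04]), 'position': array([0.15682981, 0.63021421, 0.22144951]), 'tool_rot': array([-1.02906102,  1.31619947,  1.02689994]), 'ft_force': array([ 0.79802082, -0.06713459, -0.45489674]), 'torque': array([-0.03471696,  0.00641144,  0.03681247]), 'grip_width': 0.999738905609187}
top [[505.85081974   0.         325.17735384]
 [  0.         505.85081974 199.20596515]
 [  0.           0.           1.        ]] [[ 0.003 -0.984  0.178  0.34 ]
 [-1.    -0.007 -0.022 -0.04 ]
 [ 0.023 -0.178 -0.984  1.159]
 [ 0.     0.     0.     1.   ]]
side [[495.80630361   0.         318.35362577]
 [  0.         495.80630361 204.81183907]
 [  0.           0.           1.        ]] [[ 0.873 -0.315  0.372  0.176]
 [-0.488 -0.578  0.654 -0.681]
 [ 0.009 -0.752 -0.659  0.75 ]
 [ 0.     0.     0.     1.   ]]
```

View pics/top_0.png

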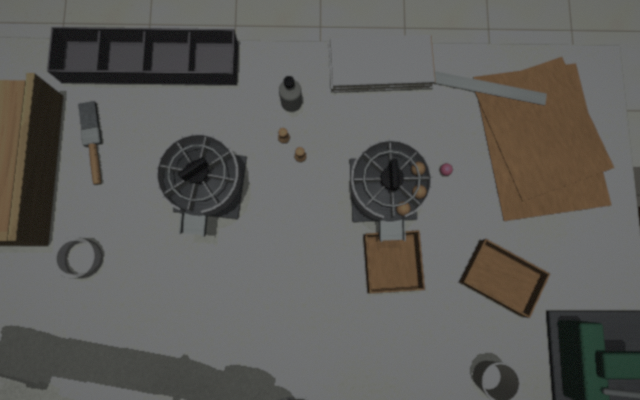

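View pics/side_0.png

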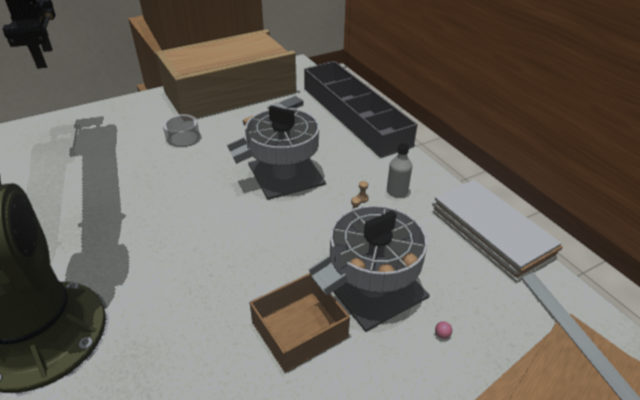

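The loaded feeder is at about (391,180) in the top view. It has three balls at (404,210), (420,192) and (418,168), the chute at (391,229) and the carton at (393,262). I'll zoom in on the knob and measure it.

```bash
python3 - <<'E'
from h import *
t=cv2.imread("pics/top_0.png"); s=cv2.imread("pics/side_0.png")
a=cv2.resize(t[130:300,340:450],None,fx=4,fy=4)[:600]
b=cv2.resize(s[200:330,320:440],None,fx=4,fy=4)
a=np.clip(a*1.8,0,255).astype(np.uint8);b=np.clip(b*1.8,0,255).astype(np.uint8)
h=max(a.shape[0],b.shape[0]);c=np.zeros((600,800,3),np.uint8)
c[:600,:400]=a[:600,:400];c[:b.shape[0],400:]=b[:,:400];cv2.imwrite("pics/z0.png",c)
for n,im,r in(("top",t,(378,150,28,60)),("side",s,(355,205,50,45))):
    x,y,w,h=r
    g=im[y:y+h,x:x+w].max(2)
    for th in(20,28,35):
        m=(g<th).astype(np.uint8); cs,_=cv2.findContours(m,0,1); k=max(cs,key=cv2.contourArea)
        print(n,th,cv2.contourArea(k),np.array(cv2.minAreaRect(k)[0])+[x,y],cv2.minAreaRect(k)[1:])
E
```

```text
top 20 59.5 [393. 176.] ((8.0, 28.0), 0.0)
top 28 281.0 [393.75690651 175.11878586] ((14.243444442749023, 30.221328735351562), 3.012787342071533)
top 35 461.0 [392.96153641 175.30769348] ((22.46535873413086, 30.508512496948242), 33.690067291259766)Traceback (most recent call last):
  File "<stdin>", line 12, in <module>
ValueError: max() iterable argument is empty
```

View pics/z0.png

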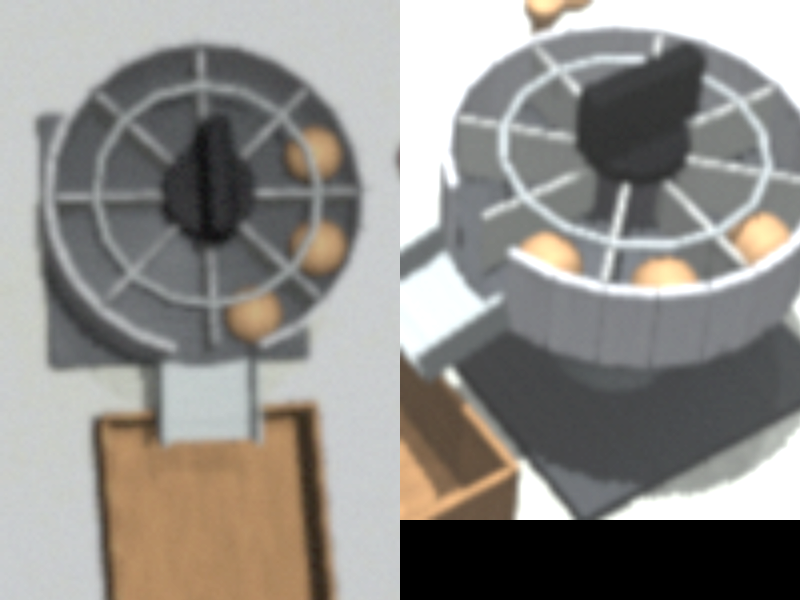

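The zoomed view shows the bar nearly along the chute, with its top face from about (393,159) to (393,185) in the top view. Next I'll cross-check the axis position using the cover disc and the side view.

```bash
python3 - <<'E'
from h import *
T=get_image("top");S=get_image("side")
P=lambda im,u,v,z:print(np.round(ray(im,u,v,z),4))
print("bar far end top, near");P(T,393.2,158.7,.186);P(T,392.8,187,.186)
print("disc L R T");P(T,340+47/4,130+190/4,.142);P(T,340+360/4,130+190/4,.142);P(T,391,130+43/4,.142);P(T,391,130+358/4,.142)
print("side bar top near/far");P(S,320+183/4,200+92/4,.186);P(S,320+298/4,200+46/4,.186)
print("guard spokes cross");P(T,340+208/4,130+193/4,.145)
print("carton corners");
for u,v in((340+97/4,130+420/4),(340+318/4,130+405/4),(369,292),(424,289)):P(T,u,v,.06)
# project
def proj(im,p):
    M=np.linalg.inv(im["cam_to_world"]);q=M[:3,:3]@p+M[:3,3];q=np.array(im["K"])@q;return q[:2]/q[2]
c=ray(T,391,0.5*(140.75+219.5),.142);print(c,proj(T,[c[0],c[1],.186]),proj(S,[c[0],c[1],.186]),proj(S,[c[0]+.03,c[1],.186]),proj(S,[c[0]-.03,c[1],.186]))
E
```

```text
bar far end top, near
[ 0.5986 -0.1967  0.186 ]
[ 0.5412 -0.1947  0.186 ]
disc L R T
[ 0.5696 -0.1172  0.142 ]
[ 0.5709 -0.2793  0.142 ]
[ 0.649 -0.2    0.142]
[ 0.4828 -0.1966  0.142 ]
side bar top near/far
[ 0.5412 -0.1985  0.186 ]
[ 0.6    -0.1981  0.186 ]
guard spokes cross
[ 0.568 -0.2    0.145]
carton corners
[ 0.4598 -0.15    0.06  ]
[ 0.4686 -0.2714  0.06  ]
[ 0.3374 -0.1588  0.06  ]
[ 0.344  -0.2773  0.06  ]
[ 0.56471918 -0.19827382  0.142     ] [394.36331264 175.34772193] [377.39387251 218.31242419] [392.01135678 212.56959738] [362.37851773 224.2115639 ]
```

```bash
python3 - <<'E'
from h import *
from scipy.spatial.transform import Rotation as R
T=get_image("top");s=get_state()
M=R.from_rotvec(s["tool_rot"]).as_matrix();print(np.round(M,3))
for u,v,z in((60,245,.1),(22,240,.2),(30,75,.2),(200,175,.17),(290,85,.1)):print(u,v,np.round(ray(T,u,v,z),3))
x=np.array([0,0,-1.]);
for z in([0,1.,0],[0,-1.,0]):
    z=np.array(z);D=np.column_stack([x,np.cross(z,x),z]);print(z,np.degrees(R.from_matrix(D@M.T).as_rotvec()).round(1))
E
```

```text
[[-0.    -0.97   0.241]
 [-0.001  0.241  0.97 ]
 [-1.    -0.    -0.001]]
60 245 [0.431 0.485 0.1  ]
22 240 [0.432 0.506 0.2  ]
30 75 [0.76  0.526 0.2  ]
200 175 [0.566 0.188 0.17 ]
290 85 [0.788 0.015 0.1  ]
[0. 1. 0.] [ 0.1 -0.  14. ]
[ 0. -1.  0.] [-0.00e+00 -1.00e-01 -1.66e+02]
```

```bash
python3 -m handwheel '[{"xyz":[2,-3,2],"angular":[0,0,2]},{"xyz":[2,-3,2],"angular":[0,0,2]},{"xyz":[2,-3,2],"angular":[0,0,2]},{"xyz":[2.5,-3,1],"angular":[0,0,2]},{"xyz":[2.5,-3,1],"angular":[0,0,2]}]' 8.7 && python3 -m handwheel '[{"xyz":[2.6,-3.2,0],"angular":[0,0,2]},{"xyz":[2.6,-3.2,0],"angular":[0,0,0]},{"xyz":[2.6,-3.2,0],"angular":[0,0,0]},{"xyz":[2.6,-3.2,0],"angular":[0,0,0]},{"xyz":[2.6,-3.2,0],"angular":[0,0,0]}]'
```

```text
time: 0.67
position: [0.2581, 0.4791, 0.2969]
tool_rot: [-1.182, 1.242, 1.178]
ft_force: [0.4, 0.2, 0.1]
grip_width: 1.005
time: 1.08
position: [0.3893, 0.3164, 0.3016]
tool_rot: [-1.209, 1.213, 1.209]
ft_force: [0.7, 1.1, -0.5]
grip_width: 0.999
```

```bash
python3 -m handwheel '[{"xyz":[1.3,-3.9,0],"angular":[0,0,0]},{"xyz":[1.3,-3.9,0],"angular":[0,0,0]},{"xyz":[1.3,-3.9,0],"angular":[0,0,0]},{"xyz":[1.3,-3.9,0],"angular":[0,0,0]},{"xyz":[1.3,-3.9,0],"angular":[0,0,0]}]' && python3 -m handwheel '[{"xyz":[1.4,-3.9,0],"angular":[0,0,0]},{"xyz":[1.4,-3.9,0],"angular":[0,0,0]},{"xyz":[1.4,-3.9,0],"angular":[0,0,0]},{"xyz":[1.4,-3.9,0],"angular":[0,0,0]},{"xyz":[1.4,-3.9,0],"angular":[0,0,0]}]'; python3 - <<'E'
from h import *
print(get_state()["joint_positions"].round(2))
E
```

```text
time: 1.5
position: [0.4556, 0.1189, 0.3016]
tool_rot: [-1.207, 1.211, 1.207]
ft_force: [0.4, 0.2, 0.0]
grip_width: 1.001
time: 1.92
position: [0.5233, -0.078, 0.303]
tool_rot: [-1.207, 1.205, 1.206]
ft_force: [0.8, 0.6, 0.0]
grip_width: 0.999
[-0.54  0.02  0.66  1.65 -0.02  1.48  1.69]
```

```bash
python3 -m handwheel '[{"xyz":[1.6,-4,0],"angular":[0,0,0]},{"xyz":[1.6,-4,0],"angular":[0,0,0]},{"xyz":[1.5,-3.9,0],"angular":[0,0,0]},{"xyz":[0,0,0],"angular":[0,0,0]},{"xyz":[0,0,-1],"angular":[0,0,0]}]' 6; python3 - <<'E'
from h import *
snap("1");s=get_state();print(s["joint_positions"].round(2),s["position"])
E
```

```text
time: 2.33
position: [0.5684, -0.2062, 0.294]
tool_rot: [-1.205, 1.214, 1.19]
ft_force: [0.2, 0.6, -0.1]
grip_width: 0.731
[-0.35  0.23  0.78  1.5  -0.16  1.48  1.99] [ 0.56631494 -0.20401136  0.29090743]
```

View pics/side_1.png

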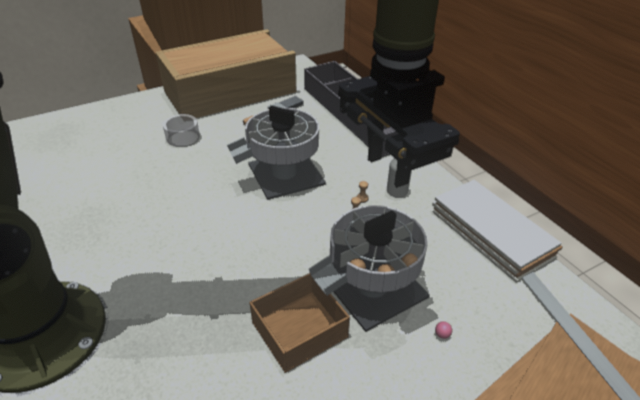

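View pics/top_1.png

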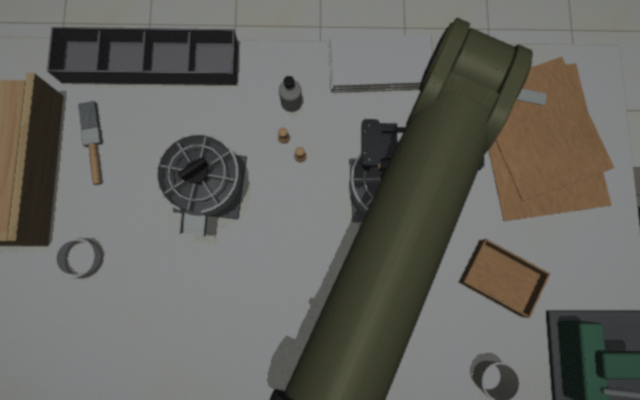

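The gripper is above the knob and open. The side view still shows the drum clearly at (377,240), with all three balls inside. I'll descend partway first.

```bash
python3 -m handwheel '[{"xyz":[0.4,0.7,-2],"angular":[0,0,0]},{"xyz":[0,0,-2],"angular":[0,0,0]},{"xyz":[0,0,-2],"angular":[0,0,0]},{"xyz":[0,0,-2],"angular":[0,0,0]},{"xyz":[0,0,0],"angular":[0,0,0]}]' 6; python3 - <<'E'
from h import *
from scipy.spatial.transform import Rotation as R
s=get_state();print(s["joint_positions"].round(2),s["position"]);
M=R.from_rotvec(s["tool_rot"]).as_matrix();print(np.round(M,3))
x=np.array([0,0,-1.]);z=np.array([np.sin(.03),np.cos(.03),0]);D=np.column_stack([x,np.cross(z,x),z]);print(np.degrees(R.from_matrix(D@M.T).as_rotvec()).round(1))
im=get_image("side")["pixels"][120:340,260:480];cv2.imwrite("pics/s2.png",cv2.resize(im,None,fx=2.7,fy=2.7))
E
```

```text
time: 2.85
position: [0.5703, -0.1855, 0.2083]
tool_rot: [-1.208, 1.2, 1.209]
ft_force: [-0.9, 1.2, -0.1]
grip_width: 0.688
[-0.36  0.26  0.76  1.63 -0.19  1.32  2.  ] [ 0.57027817 -0.18550785  0.20830789]
[[ 0.005 -1.    -0.001]
 [ 0.006 -0.001  1.   ]
 [-1.    -0.005  0.006]]
[-0.3  0.3 -1.8]
```

View pics/s2.png

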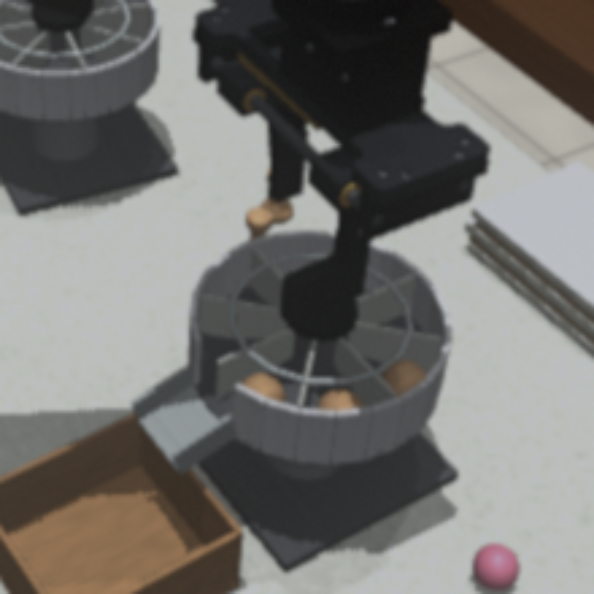

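```bash
python3 -m handwheel '[{"xyz":[0,-1.1,0],"angular":[0,0,-2]},{"xyz":[0,0,0],"angular":[0,0,0]},{"xyz":[0,0,0],"angular":[0,0,0]}]' 6; python3 - <<'E'
from h import *
print(get_state()["position"])
E
```

```text
time: 3.15
position: [0.573, -0.1946, 0.2139]
tool_rot: [-1.186, 1.21, 1.18]
ft_force: [-0.0, -0.4, 1.1]
grip_width: 0.694
[ 0.57295519 -0.19457528  0.21394584]
```

```bash
python3 -m handwheel '[{"xyz":[-0.2,-0.2,-2],"angular":[0,0,0]},{"xyz":[0,0,-2],"angular":[0,0,0]},{"xyz":[0,0,-1],"angular":[0,0,0]},{"xyz":[0,0,0],"angular":[0,0,0]}]' 6; python3 - <<'E'
from h import *
s=get_state();print(s["position"],s["tool_rot"])
im=get_image("side")["pixels"][120:340,260:480];cv2.imwrite("pics/s3.png",cv2.resize(im,None,fx=2.7,fy=2.7))
E
```

```text
time: 3.48
position: [0.5745, -0.1987, 0.1689]
tool_rot: [-1.192, 1.203, 1.17]
ft_force: [-0.1, 0.3, -0.5]
grip_width: 0.69
[ 0.57446827 -0.19873718  0.16891359] [-1.19162391  1.20315836  1.16984366]
```

View pics/s3.png

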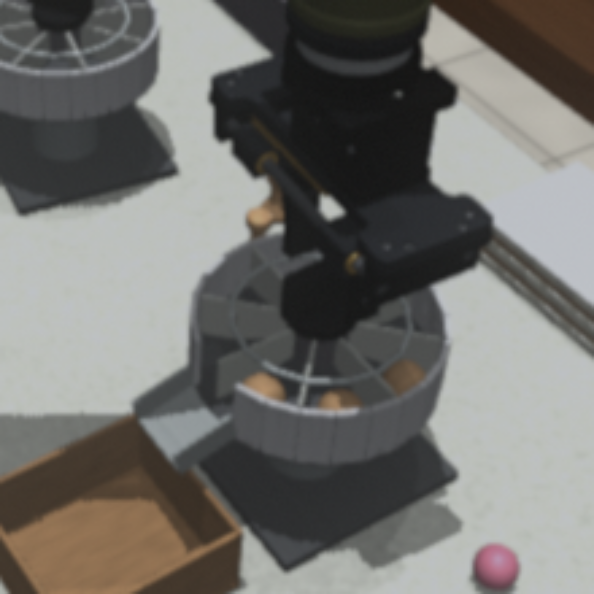

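```bash
python3 -m handwheel '[{"xyz":[-0.4,0.1,-1],"angular":[0,0,0]},{"xyz":[0,0,-0.4],"angular":[0,0,0]},{"xyz":[0,0,0],"angular":[0,0,0]},{"xyz":[0,0,0],"angular":[0,0,0]}]' 6; python3 -m handwheel '[{"xyz":[0,0,0],"angular":[0,0,0]},{"xyz":[0,0,0],"angular":[0,0,0]}]' 4
```

```text
time: 3.87
position: [0.5723, -0.1985, 0.1579]
tool_rot: [-1.195, 1.2, 1.165]
ft_force: [0.8, -0.3, -0.4]
grip_width: 0.692
time: 4.03
position: [0.5727, -0.1986, 0.1587]
tool_rot: [-1.196, 1.199, 1.165]
ft_force: [-0.4, -0.8, -0.0]
grip_width: 0.611
```

```bash
python3 -m handwheel '[{"xyz":[-0.2,0.1,-0.4],"angular":[0,0,0]},{"xyz":[0,0,0],"angular":[0,0,0]},{"xyz":[0,0,0],"angular":[0,0,0]},{"xyz":[0,0,0],"angular":[0,0,0]},{"xyz":[0,0,0],"angular":[0,0,0]}]' 1 10; python3 -m handwheel '[{"xyz":[0,0,0],"angular":[0,0,0]},{"xyz":[0,0,0],"angular":[0,0,0]},{"xyz":[0,0,0],"angular":[0,0,0]},{"xyz":[0,0,0],"angular":[0,0,0]},{"xyz":[0,0,0],"angular":[0,0,0]}]';  python3 -m handwheel '[{"xyz":[0,0,0],"angular":[0,0,0]},{"xyz":[0,0,0],"angular":[0,0,0]},{"xyz":[0,0,0],"angular":[0,0,0]},{"xyz":[0,0,0],"angular":[0,0,0]},{"xyz":[0,0,0],"angular":[0,0,0]}]'
```

```text
time: 4.45
position: [0.571, -0.1975, 0.155]
tool_rot: [-1.196, 1.198, 1.164]
ft_force: [0.6, -0.0, 0.3]
grip_width: 0.248
time: 4.87
position: [0.571, -0.1979, 0.155]
tool_rot: [-1.197, 1.199, 1.164]
ft_force: [-0.1, 0.5, -0.2]
grip_width: 0.172
time: 5.28
position: [0.571, -0.1979, 0.155]
tool_rot: [-1.197, 1.199, 1.164]
ft_force: [-0.7, -0.5, 0.9]
grip_width: 0.171
```

Gripped at a 15 mm opening with almost no side force. Now I'll turn slowly.

```bash
python3 -m handwheel '[{"xyz":[0,0,0],"angular":[0,0,-2]},{"xyz":[0,0,0],"angular":[0,0,-2]},{"xyz":[0,0,0],"angular":[0,0,-2]},{"xyz":[0,0,0],"angular":[0,0,-2]},{"xyz":[0,0,0],"angular":[0,0,-2]}]'; python3 - <<'E'
from h import *
from scipy.spatial.transform import Rotation as R
s=get_state();M=R.from_rotvec(s["tool_rot"]).as_matrix();print(np.degrees(np.arctan2(M[1,2],M[0,2])),M[2].round(3),s["torque"],s["joint_positions"].round(2),s["qd"].round(2))
im=get_image("side")["pixels"][120:380,230:480];cv2.imwrite("pics/s4.png",cv2.resize(im,None,fx=2.2,fy=2.2))
E
```

```text
time: 5.7
position: [0.571, -0.1977, 0.155]
tool_rot: [-1.065, 1.279, 1.029]
ft_force: [-1.4, -0.1, -0.2]
grip_width: 0.176
77.78580941643847 [-0.999 -0.031  0.004] [-0.02359596  0.0296044   0.13864983] [-0.37  0.3   0.79  1.71 -0.24  1.19  1.84] [-0.07  0.01  0.07  0.01 -0.01 -0.   -0.43]
```

View pics/s4.png

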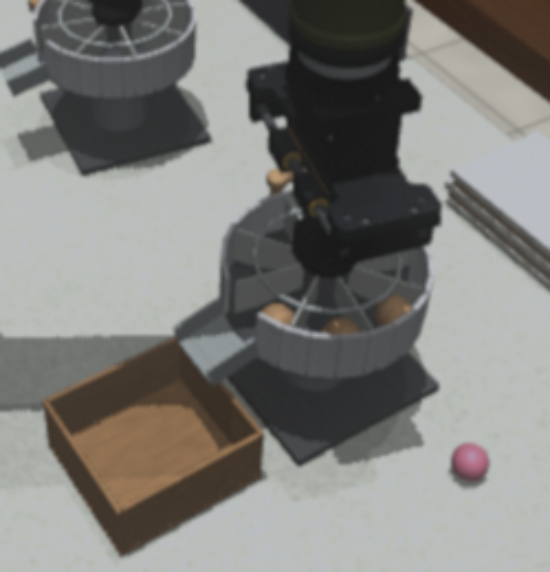

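The drum follows, with the balls shifting toward the opening. I'll carry on until the first ball drops.

```bash
python3 -m handwheel '[{"xyz":[0,0,0],"angular":[0,0,-2]},{"xyz":[0,0,0],"angular":[0,0,-2]},{"xyz":[0,0,0],"angular":[0,0,-2]},{"xyz":[0,0,0],"angular":[0,0,-2]},{"xyz":[0,0,0],"angular":[0,0,-2]}]'; python3 -m handwheel '[{"xyz":[0,0,0],"angular":[0,0,-2]},{"xyz":[0,0,0],"angular":[0,0,-2]},{"xyz":[0,0,0],"angular":[0,0,-2]},{"xyz":[0,0,0],"angular":[0,0,-1]},{"xyz":[0,0,0],"angular":[0,0,0]}]'; for i in 1 2 3; do :; done; python3 -m handwheel '[{"xyz":[0,0,0],"angular":[0,0,0]},{"xyz":[0,0,0],"angular":[0,0,0]},{"xyz":[0,0,0],"angular":[0,0,0]},{"xyz":[0,0,0],"angular":[0,0,0]},{"xyz":[0,0,0],"angular":[0,0,0]}]';python3 -m handwheel '[{"xyz":[0,0,0],"angular":[0,0,0]},{"xyz":[0,0,0],"angular":[0,0,0]},{"xyz":[0,0,0],"angular":[0,0,0]},{"xyz":[0,0,0],"angular":[0,0,0]},{"xyz":[0,0,0],"angular":[0,0,0]}]'; python3 -m handwheel '[{"xyz":[0,0,0],"angular":[0,0,0]},{"xyz":[0,0,0],"angular":[0,0,0]},{"xyz":[0,0,0],"angular":[0,0,0]},{"xyz":[0,0,0],"angular":[0,0,0]},{"xyz":[0,0,0],"angular":[0,0,0]}]'; cat > look.py <<'E'
from h import *
import sys
from scipy.spatial.transform import Rotation as R
s=get_state();M=R.from_rotvec(s["tool_rot"]).as_matrix();print(np.degrees(np.arctan2(M[1,2],M[0,2])),M[2].round(3),s["torque"].round(3),s["joint_positions"].round(2),s["qd"].round(2))
im=get_image("side")["pixels"][120:380,230:480];cv2.imwrite(f"pics/{sys.argv[1]}.png",cv2.resize(im,None,fx=2.2,fy=2.2))
E
python3 look.py s5
```

```text
time: 6.17
position: [0.571, -0.1977, 0.155]
tool_rot: [-0.933, 1.348, 0.894]
ft_force: [0.8, -0.9, -0.4]
grip_width: 0.175
time: 6.58
position: [0.5711, -0.1976, 0.155]
tool_rot: [-0.84, 1.391, 0.798]
ft_force: [0.0, -0.6, 0.4]
grip_width: 0.171
time: 7.0
position: [0.571, -0.1976, 0.155]
tool_rot: [-0.842, 1.39, 0.801]
ft_force: [-0.2, -0.4, 0.2]
grip_width: 0.17
time: 7.42
position: [0.571, -0.1976, 0.155]
tool_rot: [-0.842, 1.389, 0.801]
ft_force: [-0.6, -0.1, -0.4]
grip_width: 0.17
time: 7.83
position: [0.571, -0.1976, 0.155]
tool_rot: [-0.842, 1.389, 0.801]
ft_force: [-0.1, 0.6, -0.2]
grip_width: 0.169
60.62539722439891 [-1.    -0.031  0.004] [-0.05   0.106  0.045] [-0.41  0.31  0.84  1.71 -0.25  1.19  1.55] [-0.  0. -0. -0. -0.  0.  0.]
```

View pics/s5.png

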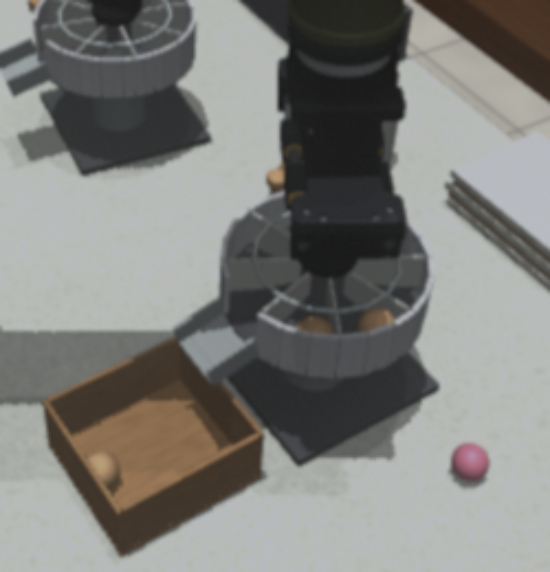

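The first ball lies in the carton at (102,468) in the crop, and the other two are still in the drum at (316,328) and (378,320). Next is the second ball.

```bash
for i in 1; do python3 -m handwheel '[{"xyz":[0,0,0],"angular":[0,0,-2]},{"xyz":[0,0,0],"angular":[0,0,-2]},{"xyz":[0,0,0],"angular":[0,0,-2]},{"xyz":[0,0,0],"angular":[0,0,-2]},{"xyz":[0,0,0],"angular":[0,0,-2]}]'; done; python3 -m handwheel '[{"xyz":[0,0,0],"angular":[0,0,-2]},{"xyz":[0,0,0],"angular":[0,0,-2]},{"xyz":[0,0,0],"angular":[0,0,-2]},{"xyz":[0,0,0],"angular":[0,0,-2]},{"xyz":[0,0,0],"angular":[0,0,-2]}]'; python3 -m handwheel '[{"xyz":[0,0,0],"angular":[0,0,-2]},{"xyz":[0,0,0],"angular":[0,0,-2]},{"xyz":[0,0,0],"angular":[0,0,-2]},{"xyz":[0,0,0],"angular":[0,0,-2]},{"xyz":[0,0,0],"angular":[0,0,-2]}]'; python3 -m handwheel '[{"xyz":[0,0,0],"angular":[0,0,-2]},{"xyz":[0,0,0],"angular":[0,0,-2]},{"xyz":[0,0,0],"angular":[0,0,-2]},{"xyz":[0,0,0],"angular":[0,0,-2]},{"xyz":[0,0,0],"angular":[0,0,0]}]'; python3 -m handwheel '[{"xyz":[0,0,0],"angular":[0,0,0]},{"xyz":[0,0,0],"angular":[0,0,0]},{"xyz":[0,0,0],"angular":[0,0,0]},{"xyz":[0,0,0],"angular":[0,0,0]},{"xyz":[0,0,0],"angular":[0,0,0]}]';python3 look.py s6
```

```text
time: 8.3
position: [0.5711, -0.1975, 0.155]
tool_rot: [-0.705, 1.443, 0.662]
ft_force: [-0.1, -0.1, -0.1]
grip_width: 0.171
time: 8.72
position: [0.5712, -0.1974, 0.155]
tool_rot: [-0.566, 1.487, 0.52]
ft_force: [-0.1, -0.8, -0.3]
grip_width: 0.172
time: 9.13
position: [0.5712, -0.1973, 0.155]
tool_rot: [-0.426, 1.521, 0.378]
ft_force: [-0.0, 0.3, 0.0]
grip_width: 0.173
time: 9.55
position: [0.5713, -0.1973, 0.155]
tool_rot: [-0.313, 1.542, 0.263]
ft_force: [-0.0, 0.3, -0.5]
grip_width: 0.168
time: 9.97
position: [0.5713, -0.1972, 0.155]
tool_rot: [-0.315, 1.542, 0.266]
ft_force: [-0.3, -0.1, -0.8]
grip_width: 0.17
21.232660131827437 [-0.999 -0.033  0.003] [-0.066  0.073 -0.059] [-0.52  0.36  0.97  1.71 -0.3   1.21  0.89] [ 0. -0. -0. -0. -0. -0.  0.]
```

View pics/s6.png

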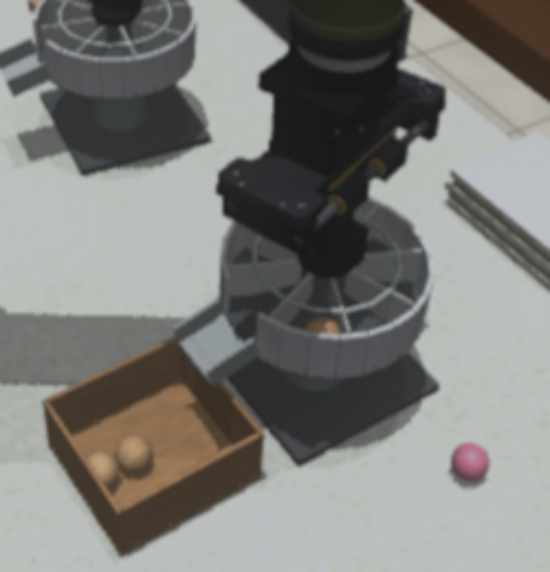

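Both balls are in the carton, at (102,468) and (134,453), and the third is in the drum at (322,328). Now I'll let go and retreat.

```bash
python3 -m handwheel '[{"xyz":[0,0,0],"angular":[0,0,0]},{"xyz":[0,0,0],"angular":[0,0,0]},{"xyz":[0,0,0],"angular":[0,0,0]},{"xyz":[0,0,0],"angular":[0,0,0]},{"xyz":[0,0,0],"angular":[0,0,0]}]' 5;python3 -m handwheel '[{"xyz":[0,0,0],"angular":[0,0,0]},{"xyz":[0,0,0],"angular":[0,0,0]},{"xyz":[0,0,0],"angular":[0,0,0]},{"xyz":[0,0,1],"angular":[0,0,0]},{"xyz":[0,0,1],"angular":[0,0,0]}]'; python3 -m handwheel '[{"xyz":[0,0,2],"angular":[0,0,0]},{"xyz":[0,0,2],"angular":[0,0,0]},{"xyz":[0,0,2],"angular":[0,0,0]},{"xyz":[0,0,2],"angular":[0,0,0]},{"xyz":[0,0,2],"angular":[0,0,0]}]';python3 -m handwheel '[{"xyz":[0,0,2],"angular":[0,0,0]},{"xyz":[0,0,0],"angular":[0,0,0]},{"xyz":[0,0,0],"angular":[0,0,0]},{"xyz":[0,0,0],"angular":[0,0,0]},{"xyz":[0,0,0],"angular":[0,0,0]}]';python3 look.py s7
```

```text
time: 10.43
position: [0.5716, -0.1971, 0.1552]
tool_rot: [-0.315, 1.541, 0.266]
ft_force: [-0.7, 0.2, -0.3]
grip_width: 0.461
time: 10.85
position: [0.5703, -0.1966, 0.1744]
tool_rot: [-0.314, 1.545, 0.267]
ft_force: [1.0, 0.1, -0.3]
grip_width: 0.575
time: 11.27
position: [0.5686, -0.1966, 0.2811]
tool_rot: [-0.313, 1.547, 0.266]
ft_force: [0.8, -0.2, -0.4]
grip_width: 0.573
time: 11.68
position: [0.5704, -0.1987, 0.3112]
tool_rot: [-0.314, 1.535, 0.262]
ft_force: [-0.2, -0.0, -0.3]
grip_width: 0.576
21.08650921664232 [-0.999 -0.036  0.01 ] [-0.024  0.068  0.015] [-0.56  0.26  1.03  1.49 -0.2   1.49  0.83] [-0.   -0.01  0.    0.    0.    0.   -0.  ]
```

View pics/s7.png

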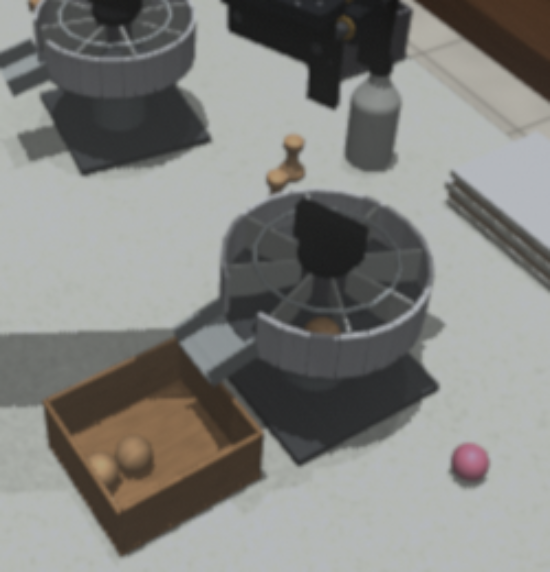

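The knob is free and the gripper is well clear of it. Both balls are in the carton, and the third is in the drum at (322,328), unchanged since the last picture. I'll hand the job in.

```bash
python3 -c "
from bench import *
print(close_job())"
```

```text
the job is handed in; nothing more can be done
None
```

I turned the loaded drum clockwise by its bar knob in two slow stages, about 67° in all at roughly 0.4 rad/s. One ball dropped into the carton in each stage. I then opened the fingers and lifted the gripper clear, and handed the job in just after 11.7 s on the robot's clock.

- **Last picture (side view):** Two balls are in the carton and the third is still in the drum. It had not moved since the picture taken before I let go. The carton shows no visible shift, and the robot touches nothing.
- **Forces:** The wrist force stayed within about 1.5 N at every reading.
- **Not checked:** The arm blocked the top view once it was over the drum, so the final checks rest on the side view alone. The turn is read from the tool's rotation, not measured on the drum. No check failed or disagreed.

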